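# Show where the stray dumbbell goes

### The arm

A 6-joint arm with a two-finger parallel gripper is mounted at the origin on the work surface. World frame = base frame: x ahead of the robot, y to its left, z up, the work surface at z = 0. Lengths are in m, angles in rad, forces in N, time in s.
With the tool pointing down it reaches from about 0.325 to 0.9 m from the base axis. Payload 6.1 kg.
Tool frame: the origin (TCP) lies midway between the tips of the shut fingers; the grasp point (between the pads) lies 19 mm behind it (env.tcp_to_grasp is the distance from the TCP to the grasp point, in m); z points along the fingers, y is the direction in which the jaws open and shut (so a half turn about z gives the same grasp; the last joint's range is limited). The gripper opens to 85 mm and grips with 20 to 120 N. Pads are 22 mm wide; open, the fingers measure 114 mm over their backs; the gripper's body (76 mm by 85 mm) begins 54 mm behind the grasp point. The pads swing forward as they close: fully open they stand 13 mm farther back than shut.
Start: joints at [-1.456, 0.22, 1.526, -0, 1.395, -0.126], TCP at [0.149, -0.607, 0.231] pointing down, gripper open.
Joint ranges: [-2.98, 2.98], [-0.91, 2.08], [0.09, 2.57], [-1.24, 4.39], [0.2, 2.65], [-2.68, 2.68]. Speed limits (rad/s): [2.57, 2.57, 3.01, 3.14, 3.14, 3.14].

### API

Orientations are given as a rotation vector (axis times angle).
In Python, from plant import env gives the robot as it stands.
- The arm moves only by the tool arm_command, never from a script. Its argument "commands" is a list of rows, each a list of 7 numbers: the shift along the tool's x, y, z in cm, then the turn, a rotation vector about the tool's x, y, z in degrees, then the finger opening in cm, from 0 to 8.54. In form: [[tx, ty, tz, wx, wy, wz, jaw], ...]. A call has 1 to 12 rows; each row is the pose to reach, as a shift and turn from the pose commanded when the call began, along the tool's axes at that moment; what a row does not reach only later rows make up. A row lasts 1/12 s, in which the tool goes at most 41.7 mm and 7.16 degrees, less where a joint would pass 70% of its speed; a pose out of reach is approached as far as the arm can. A call with a gripper value outside its range is refused whole. The fingers move at their own pace and stop on an object; "newtons" is the grip in N (left out, the last holds). Time passes only in rows, so rows that repeat a pose let the fingers close. It gives the time, the measured TCP pose, the force and the opening at its end, in the units of the state.
- env.get_state(): the state, without advancing time (a new reading comes with each control period).
- env.snapshot(name): name is "scene" or "top" or "wrist"; returns the picture (400x640x3 uint8, blue, green, red); there is no depth.
- env.camera_params(name): a dict with "fx", "fy", "cx", "cy" (pixels), "T" (4x4, takes a point from camera to world coordinates). Camera axes: x right, y up, looking along -z (the intrinsics and any distortion apply to the point x, -y, -z); pixel columns grow to the right and rows downward; lengths in m; the calibration is good to about 2 mm. A picture is of the moment at which its call begins: read the wrist's pose just before it. camera_params takes no time and is no camera call; for the wrist camera it gives the pose at the moment of the call.
- env.hand_in(): hands the job in, once; it reports no verdict.
Trained networks look in the newest picture that a camera, given by its name, has taken for a name from the list of things; names that differ only in an ending like _2 or _b are one class to them, and where a whole thing is asked for, a point or a joint stands for the part that bears it (a point fixed in the world has none). Each returns a list of dicts, best first, with "confidence" (0 to 1); they miss things now and then, are a little off and sometimes report something else, mostly with a low value. They report only what shows in the picture. A call takes as long as a camera call. They do not tell look-alikes from the thing itself.
- env.spot_in(camera, label): "point" ([x, y, z] in m, in world coordinates, good to about 4 mm: the middle of the surface that is visible of it).
The state is a dict: "time": time; "qpos": joint angles; "qd": joint speeds; "tau": joint torques, N m; "tcp_pos": TCP position; "ee_rot": TCP orientation; "contact_force": force on the tool from outside, world axes, zero at the start; "ft_torque": the same for the moment, N m; "finger_gap": finger opening in m.
Only numpy, scipy, OpenCV 4.12 (cv2) and the standard library are available. Lean on these libraries where they do the work, as an engineer would, in place of code of your own. Each camera call takes 0.05 s, during which the arm holds its last target. There are 200 camera calls.

### The job

Show the gym attendant which dumbbell to put away and where: with the fingertips pointing down, point at the handle of the short dumbbell lying on the rubber tile, staying a few centimetres above its middle for a good two seconds, then point in the same way at the middle of the empty dumbbell cradle for a good two seconds and finish still pointing there. Touch and move nothing at all, and do not point at any other thing on the way: cross well above everything (the bottle is the tallest thing among them).

Things in the scene. Friction and masses are not known exactly. Their poses are not given: they have to be found in the camera images.
- short_grip (a point): Middle of the handle of the short chrome dumbbell lying on the tile, on the handle's axis, 22 mm above the tile. The dumbbell is 160 mm long overall along this point's x axis; z is up. Handle 22 mm thick and 100 mm long (its top is 11 mm above this point), hexagonal heads 44 mm across flats (their tops 22 mm above this point). It is one of a pair: its identical mate stands in the other cradle.
- cradle_empty_top (a point): The empty dumbbell cradle, a fixed grey plastic stand: foot 80 x 70 mm, two upright forks 60 mm apart along its x axis, each with two prongs 36 mm apart. This point is its middle, level with the tops of the prongs, 58 mm above the tile; z is up. It stands alone, with no dumbbell in it.
- long_grip (a point): Middle of the handle of the long chrome dumbbell lying on the tile, a different size: 214 mm long overall along x, heads 52 mm across flats; this point is 26 mm above the tile. Not to be pointed at.
- mate_grip (a point): Middle of the handle of the short chrome dumbbell that already lies in the other cradle (160 mm long along x); 45 mm above the tile, heads' tops 22 mm above this point. Not to be pointed at.
- mug_top (a point): Centre of the upturned base of a white ceramic mug that stands upside down on the tile; 92 mm above the tile, mug 82 mm across plus a handle reaching 71 mm from its axis on its +y side. Leave alone.
- bottle_top (a point): Top centre of an upright stainless bottle with a black clip-on lid; 165 mm above the tile, 66 mm across. Leave alone. Fixed gear stands round the edges of the tile, clear of the work by 50 mm or more: step block 95 mm tall at the left, latched storage box 152 mm at the right, yoga block, roller and kettlebell up to 200 mm at the back.
Not all that is in view belongs to the job. Leave any turquoise look-alike of the part that bears cradle_empty_top alone.

How it is judged:
On the way, in this order (a step that is already met when the one before it is completed fails the run):
1. point at the handle of the short dumbbell on the tile and dwell there (horizontal distance between the grasp point and short_grip below 0.032 m and z of the grasp point in the frame of short_grip between 0.012 and 0.105 m), for 1.5 s.
2. then point at the empty cradle and dwell there (horizontal distance between the grasp point and cradle_empty_top below 0.032 m and z of the grasp point in the frame of cradle_empty_top between 0.012 and 0.105 m), for 1.5 s.
At the end, for the whole second after the job is handed in: The point between the finger pads is within 32 mm sideways of the empty cradle's middle and 12 to 105 mm above its prongs (fingertips about 0 to 85 mm above); dumbbells, mug and bottle are within 6 mm of their starts (all of step 2 and not (distance of short_grip from where it was at the start of the episode above 0.006 m) and not (distance of long_grip from where it was at the start of the episode above 0.006 m) and not (distance of mate_grip from where it was at the start of the episode above 0.006 m) and not (distance of mug_top from where it was at the start of the episode above 0.006 m) and not (distance of bottle_top from where it was at the start of the episode above 0.006 m)); the robot touches nothing.
It fails at once if the robot touches anything (contact force between any of the fingers, the arm and anything else above 0.5 N).
It fails at once if a dumbbell, the mug or the bottle is moved or lifted (more than 6 mm) (distance of any of short_grip, long_grip, mate_grip, mug_top, bottle_top from where it was at the start of the episode above 0.006 m).
It fails at once if the fingers point at a wrong thing: grasp point within 25 mm sideways of the middle of the long dumbbell, the mate in its cradle, the mug or the bottle and less than 90 mm above it ((horizontal distance between the grasp point and long_grip below 0.025 m and z of the grasp point in the frame of long_grip below 0.09 m) or (horizontal distance between the grasp point and mate_grip below 0.025 m and z of the grasp point in the frame of mate_grip below 0.09 m) or (horizontal distance between the grasp point and mug_top below 0.025 m and z of the grasp point in the frame of mug_top below 0.09 m) or (horizontal distance between the grasp point and bottle_top below 0.025 m and z of the grasp point in the frame of bottle_top below 0.09 m)).
It also fails if it takes over 48 s, if anything falls off the work surface, if the arm or the gripper's body presses on something with over 40 N, if the wrist force passes 120 N, or if a joint passes its speed limit or range.

## Working session

There is one attempt and no reset: what is moved stays moved. The work goes in short steps, Python scripts to look and compute and a tool call to move; the robot and the scene stay as the last step left them, time stands still between calls to the robot, and variables do not carry over. Pictures are saved under pics/ and viewed, on a budget of 10 in all, crops included, one or two more only if the job needs it, and the job is handed in when it is done.

Besides the shell and the picture viewer there is one more tool, called after "Call:" as name(argument=value, ...), one argument or row to a line, values as JSON. arm_command: Moves the arm, as the interface text tells. Its arguments: {"type":"object","properties":{"commands":{"type":"array","items":{"type":"array","items":{"type":"number"}}},"newtons":{"type":"number"}},"required":["commands"]}

```bash
mkdir -p pics
python3 - <<'E'
from plant import env
import cv2,numpy as np
for c in("scene","top"):
    im=env.snapshot(c); cv2.imwrite(f"pics/{c}1.png",im)
    p=env.camera_params(c); print(c,{k:(np.round(v,3).tolist()) for k,v in p.items()})
    for l in("short_grip","cradle_empty_top","long_grip","mate_grip","mug_top","bottle_top"):
        for d in env.spot_in(c,l)[:4]:
            w=np.linalg.inv(p["T"])@np.r_[d["point"],1]
            print(l,round(d["confidence"],2),np.round(d["point"],3),"px",int(p["cx"]+p["fx"]*w[0]/-w[2]),int(p["cy"]+p["fy"]*w[1]/w[2]))
s=env.get_state();print(s["time"],s["tcp_pos"],s["ee_rot"],s["finger_gap"])
E
```

```text
scene {'fx': 500.82, 'fy': 500.82, 'cx': 318.095, 'cy': 197.654, 'T': [[-0.442, -0.731, 0.52, 1.043], [0.897, -0.358, 0.259, 0.287], [-0.004, 0.581, 0.814, 0.939], [0.0, 0.0, 0.0, 1.0]]}
short_grip 0.91 [ 0.657 -0.01   0.031] px 272 266
cradle_empty_top 0.93 [0.454 0.009 0.013] px 324 201
cradle_empty_top 0.86 [ 0.546 -0.113  0.011] px 257 212
cradle_empty_top 0.83 [0.333 0.114 0.012] px 387 179
cradle_empty_top 0.77 [ 0.34  -0.128  0.007] px 294 148
long_grip 0.58 [ 0.64  -0.228  0.042] px 186 217
mate_grip 0.59 [0.65  0.254 0.054] px 397 312
mug_top 0.81 [ 0.465 -0.229  0.072] px 228 152
bottle_top 0.62 [0.488 0.257 0.116] px 432 229
top {'fx': 499.957, 'fy': 499.957, 'cx': 316.071, 'cy': 199.965, 'T': [[0.017, 0.999, -0.051, 0.433], [-1.0, 0.017, 0.01, 0.012], [0.011, 0.051, 0.999, 1.353], [0.0, 0.0, 0.0, 1.0]]}
short_grip 0.55 [ 0.646 -0.01   0.037] px 319 144
cradle_empty_top 0.85 [ 0.542 -0.117  0.012] px 358 185
cradle_empty_top 0.84 [0.449 0.012 0.009] px 310 219
cradle_empty_top 0.74 [0.322 0.117 0.01 ] px 270 266
cradle_empty_top 0.68 [ 0.331 -0.126  0.013] px 361 264
long_grip 0.57 [ 0.637 -0.245  0.037] px 408 150
long_grip 0.27 [ 0.454 -0.24   0.091] px 410 218
mug_top 0.76 [ 0.45  -0.238  0.091] px 409 220
bottle_top 0.63 [0.468 0.241 0.159] px 214 208
0.7 [ 0.14905966 -0.60695417  0.23132749] [3.11883905e+00 3.77370373e-01 1.67188308e-05] 0.08567360262057555
```

View pics/scene1.png

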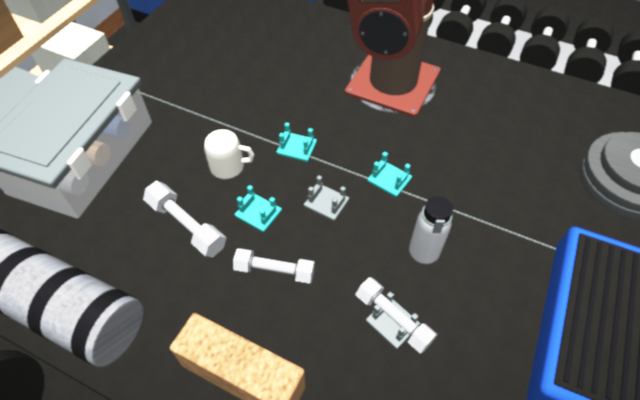

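View pics/top1.png

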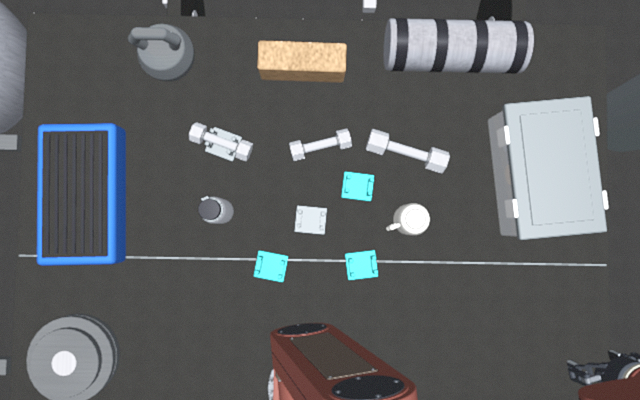

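Candidates, in top-picture pixels:
- **Dumbbells:** (320,145) is the short one on the tile. (408,150) is longer, so it is the long one. (221,142) is in a cradle, so it is the mate.
- **Cradles:** (310,219) is grey and empty, so it fits. (358,186), (270,266) and (361,265) are turquoise look-alikes.

I'll confirm with an enlarged crop and pin down the pixels.

Run:
```python
import cv2,numpy as np
a=cv2.imread("pics/top1.png")[120:250,270:370]; b=cv2.imread("pics/scene1.png")[170:290,225:360]
f=lambda i:cv2.resize(i,(400,520),interpolation=cv2.INTER_CUBIC)
cv2.imwrite("pics/crop1.png",np.hstack([f(a),cv2.resize(cv2.copyMakeBorder(b,0,10,0,0,cv2.BORDER_CONSTANT),None,fx=2.95,fy=4,interpolation=cv2.INTER_CUBIC)]))
```

```text
(no output)
```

View pics/crop1.png

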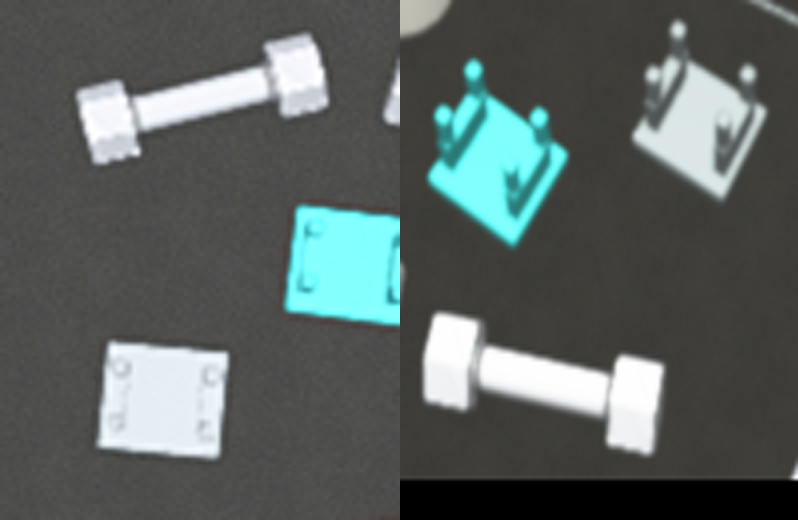

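The crop confirms both. The short dumbbell's middle is at top (321,144.5) and scene (273.5,265). The grey cradle's prong-top middle is at top (311,219.5) and scene (327,188.5). Next I triangulate and work out the moves.

```bash
cat > h.py <<'E'
from plant import env
import numpy as np
from scipy.spatial.transform import Rotation as R
def ray(c,u,v):
    p=env.camera_params(c);d=p["T"][:3,:3]@np.array([(u-p["cx"])/p["fx"],-(v-p["cy"])/p["fy"],-1]);return p["T"][:3,3],d/np.linalg.norm(d)
def tri(*o):
    A=np.zeros((3,3));b=np.zeros(3)
    for q in o:
        c,d=ray(*q);M=np.eye(3)-np.outer(d,d);A+=M;b+=M@c
    x=np.linalg.solve(A,b);return x,[float(np.linalg.norm(np.cross(x-ray(*q)[0],ray(*q)[1]))) for q in o]
def rel(p):
    s=env.get_state();return R.from_rotvec(s["ee_rot"]).inv().apply(np.array(p)-s["tcp_pos"])*100
E
python3 - <<'E'
from h import *
def onz(c,u,v,z):
    o,d=ray(c,u,v);return np.round(o+d*(z-o[2])/d[2],4)
print(env.camera_params("top").keys())
print(tri(("top",321,144.5),("scene",273.5,265)));print(tri(("top",311,219.5),("scene",327,188.5)))
for c,u,v in(("top",321,144.5),("scene",273.5,265)):print(onz(c,u,v,.033))
for c,u,v in(("top",311,219.5),("scene",327,188.5)):print(onz(c,u,v,.06))
print(R.from_rotvec(env.get_state()["ee_rot"]).as_matrix().round(3), env.tcp_to_grasp)
for p in([.15,-.607,.36],[.645,-.012,.33]):print(rel(p))
E
```

```text
dict_keys(['fx', 'fy', 'cx', 'cy', 'T'])
(array([ 0.64992483, -0.01294667,  0.02201259]), [0.00013690585341009652, 0.00013690585341014064])
(array([0.44793652, 0.01096978, 0.05531856]), [0.0007164091236759582, 0.0007164091236758957])
[ 0.6482 -0.0129  0.033 ]
[ 0.6546 -0.0092  0.033 ]
[0.4482 0.0103 0.06  ]
[0.4508 0.0131 0.06  ]
[[ 0.971  0.239  0.   ]
 [ 0.239 -0.971 -0.   ]
 [ 0.     0.    -1.   ]] 0.0187
[  0.09035387   0.0269743  -12.86725015]
[ 62.35274106 -45.95012353  -9.86698087]
```

Call:
arm_command(
  commands=[
    [0,0,-3,0,0,0,1],
    [0,0,-6.5,0,0,0,1],
    [0,0,-10,0,0,0,1],
    [0,0,-13,0,0,0,1],
    [1.6,-1.2,-13,0,0,0,1],
    [4,-3,-13,0,0,0,1],
    [6.4,-4.7,-13,0,0,0,1],
    [8.8,-6.4,-13,0,0,0,1],
    [11.2,-8.2,-13,0,0,0,1],
    [13.6,-9.9,-13,0,0,0,1],
    [16,-11.6,-13,0,0,0,1],
    [18.4,-13.4,-13,0,0,0,1],
  ],
)

```text
time: 1.7
tcp_pos: [0.2965, -0.4318, 0.3615]
ee_rot: [3.118, 0.377, 0.0]
contact_force: [0.5, -0.2, 0.1]
finger_gap: 0.01
```

Call:
arm_command(
  commands=[
    [2.5,-1.8,0,0,0,0,1],
    [5,-3.6,0,0,0,0,1],
    [7.5,-5.5,0,0,0,0,1],
    [10,-7.3,0,0,0,0,1],
    [12.5,-9.1,0,0,0,0,1],
    [15,-10.9,0,0,0,0,1],
    [17.5,-12.7,0,0,0,0,1],
    [20,-14.6,0,0,0,0,1],
    [22.5,-16.4,0,0,0,0,1],
    [25,-18.2,0,0,0,0,1],
    [27.5,-20,0,0,0,0,1],
    [30,-21.8,0,0,0,0,1],
  ],
)

```text
time: 2.7
tcp_pos: [0.5359, -0.1483, 0.3615]
ee_rot: [3.119, 0.377, 0.001]
contact_force: [0.7, -1.5, -0.1]
finger_gap: 0.0102
```

Call:
arm_command(
  commands=[
    [2.5,-1.8,0,0,0,0,1],
    [5,-3.6,0,0,0,0,1],
    [7.5,-5.5,0,0,0,0,1],
    [10,-7.3,0,0,0,0,1],
    [12.5,-9.1,0,0,0,0,1],
    [14,-10.2,0,0,0,0,1],
    [14.5,-10.6,0,0,0,0,1],
    [14.5,-10.6,0,0,0,0,1],
    [14.5,-10.6,0,0,0,0,1],
    [14.5,-10.6,0,0,0,0,1],
  ],
)

```text
time: 3.53
tcp_pos: [0.6501, -0.0133, 0.3614]
ee_rot: [3.119, 0.376, -0.0]
contact_force: [-0.3, -0.1, 0.6]
finger_gap: 0.0104
```

Run:
```python
from h import *
import cv2
s=env.get_state();print(s["time"],s["tcp_pos"],s["qpos"].round(2))
p=env.camera_params("wrist");im=env.snapshot("wrist");cv2.imwrite("pics/wrist1.png",im)
Ti=np.linalg.inv(p["T"])
for d in env.spot_in("wrist","short_grip")+env.spot_in("wrist","cradle_empty_top"):print(d["confidence"],d["point"])
for x in([.65,-.013,.033],[.448,.011,.058]):
    w=Ti@np.r_[x,1];print(p["cx"]-p["fx"]*w[0]/w[2],p["cy"]+p["fy"]*w[1]/w[2],w[2])
print(rel([.65,-.013,.2]),rel([.65,-.013,.075]))
```

```text
3.5333 [ 0.6501276  -0.01325295  0.36144676] [-0.14  0.23  1.27 -0.    1.64  1.19]
0.89 [0.6495, -0.015, 0.0354]
0.72 [0.3497, -0.0956, 0.0104]
0.66 [0.4579, 0.0353, 0.0092]
0.61 [0.2926, 0.1087, 0.0076]
313.21148347053924 153.68343357511935 -0.47253542566414286
264.84723965374144 284.98438940175384 -0.49955651178656324
[-0.02270646 -0.04162817 16.17508658] [-2.74375324e-02 -4.64003452e-02  2.86750848e+01]
```

View pics/wrist1.png

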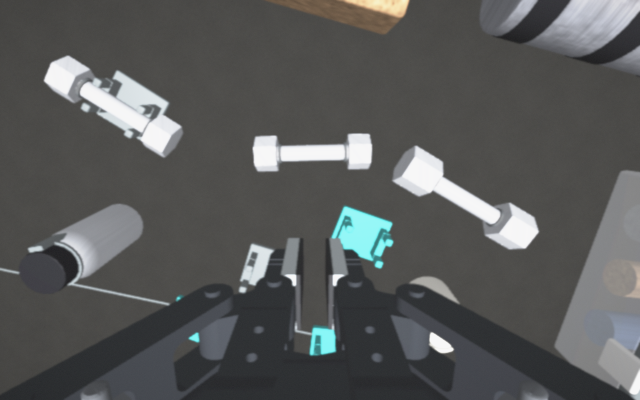

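The wrist view shows the short dumbbell's middle at (312,153), against a prediction of (313,154). The position holds, so I go down and dwell.

Call:
arm_command(
  commands=[
    [0,0,2.5,0,0,0,1],
    [0,0,5.5,0,0,0,1],
    [0,0,8.5,0,0,0,1],
    [0,0,11.5,0,0,0,1],
    [0,0,14.5,0,0,0,1],
    [0,0,17.5,0,0,0,1],
    [0,0,20.5,0,0,0,1],
    [0,0,23.5,0,0,0,1],
    [0,0,26,0,0,0,1],
    [0,0,27.5,0,0,0,1],
    [0,0,28.5,0,0,0,1],
    [0,0,28.5,0,0,0,1],
  ],
)

```text
time: 4.68
tcp_pos: [0.6487, -0.0126, 0.0737]
ee_rot: [-3.118, -0.376, 0.007]
contact_force: [0.2, 0.7, -0.2]
finger_gap: 0.0102
```

Call:
arm_command(
  commands=[
    [0,0,0,0,0,0,1],
    [0,0,0,0,0,0,1],
    [0,0,0,0,0,0,1],
    [0,0,0,0,0,0,1],
    [0,0,0,0,0,0,1],
    [0,0,0,0,0,0,1],
    [0,0,0,0,0,0,1],
    [0,0,0,0,0,0,1],
    [0,0,0,0,0,0,1],
    [0,0,0,0,0,0,1],
    [0,0,0,0,0,0,1],
    [0,0,0,0,0,0,1],
  ],
)

```text
time: 5.68
tcp_pos: [0.6506, -0.0122, 0.0762]
ee_rot: [-3.119, -0.377, 0.0]
contact_force: [0.6, -0.0, -0.2]
finger_gap: 0.0103
```

Call:
arm_command(
  commands=[
    [0,0,0,0,0,0,1],
    [0,0,0,0,0,0,1],
    [0,0,0,0,0,0,1],
    [0,0,0,0,0,0,1],
    [0,0,0,0,0,0,1],
    [0,0,0,0,0,0,1],
    [0,0,0,0,0,0,1],
    [0,0,0,0,0,0,1],
    [0,0,0,0,0,0,1],
    [0,0,0,0,0,0,1],
    [0,0,0,0,0,0,1],
    [0,0,0,0,0,0,1],
  ],
)

```text
time: 6.68
tcp_pos: [0.6507, -0.0122, 0.0763]
ee_rot: [-3.119, -0.377, -0.0]
contact_force: [0.8, 0.4, -1.3]
finger_gap: 0.01
```

Run:
```python
from h import *
import cv2
s=env.get_state();print(s["time"],s["tcp_pos"])
cv2.imwrite("pics/scene2.png",env.snapshot("scene"))
print(rel([.448,.011,.36]))
```

```text
6.6833 [ 0.65067608 -0.01215222  0.07629137]
[-19.12986882  -7.08474687 -28.36912155]
```

View pics/scene2.png

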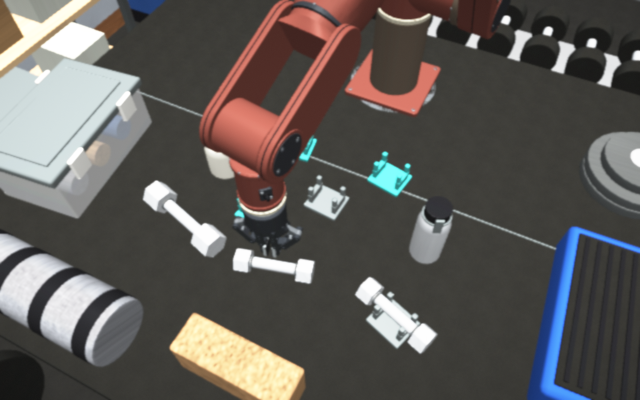

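The tip is above the handle at (275,262) and nothing has moved. Next: rise, cross, and check above the cradle.

Call:
arm_command(
  commands=[
    [0,0,0,0,0,0,1],
    [0,0,-2,0,0,0,1],
    [0,0,-5,0,0,0,1],
    [0,0,-8,0,0,0,1],
    [0,0,-11,0,0,0,1],
    [0,0,-14,0,0,0,1],
    [0,0,-17,0,0,0,1],
    [0,0,-20,0,0,0,1],
    [0,0,-23,0,0,0,1],
    [0,0,-24.5,0,0,0,1],
    [0,0,-25,0,0,0,1],
    [0,0,-25,0,0,0,1],
  ],
)

```text
time: 7.73
tcp_pos: [0.6514, -0.0122, 0.3282]
ee_rot: [3.118, 0.377, 0.005]
contact_force: [0.6, 1.0, -0.5]
finger_gap: 0.01
```

Call:
arm_command(
  commands=[
    [-1.5,-0.5,0,0,0,0,1],
    [-4,-1.5,0,0,0,0,1],
    [-6.5,-2.4,0,0,0,0,1],
    [-9,-3.3,0,0,0,0,1],
    [-11.5,-4.2,0,0,0,0,1],
    [-14,-5.2,0,0,0,0,1],
    [-16.5,-6.1,0,0,0,0,1],
    [-18.5,-6.8,0,0,0,0,1],
    [-19.1,-7.1,0,0,0,0,1],
    [-19.1,-7.1,0,0,0,0,1],
    [-19.1,-7.1,0,0,0,0,1],
    [-19.1,-7.1,0,0,0,0,1],
  ],
)

```text
time: 8.73
tcp_pos: [0.4489, 0.0111, 0.3256]
ee_rot: [-3.119, -0.377, 0.001]
contact_force: [0.8, -0.5, 0.1]
finger_gap: 0.01
```

Run:
```python
from h import *
import cv2
s=env.get_state();print(s["time"],s["tcp_pos"],s["qpos"].round(2))
p=env.camera_params("wrist");im=env.snapshot("wrist");cv2.imwrite("pics/wrist2.png",im)
for d in env.spot_in("wrist","cradle_empty_top"):print(d["confidence"],d["point"])
w=np.linalg.inv(p["T"])@[.448,.011,.056,1];print(p["cx"]-p["fx"]*w[0]/w[2],p["cy"]+p["fy"]*w[1]/w[2])
print(rel([.448,.011,.105]))
```

```text
8.7333 [0.44892294 0.01108357 0.32564493] [-0.15 -0.26  1.82 -0.    1.58  1.18]
0.98 [0.3405, -0.1269, 0.0112]
0.91 [0.5405, -0.1209, 0.0085]
0.65 [0.4491, 0.0115, 0.0104]
0.61 [0.3251, 0.1113, 0.0104]
313.4223479689963 161.15602968431722
[-7.25588068e-02 -6.75736536e-03  2.20755477e+01]
```

View pics/wrist2.png

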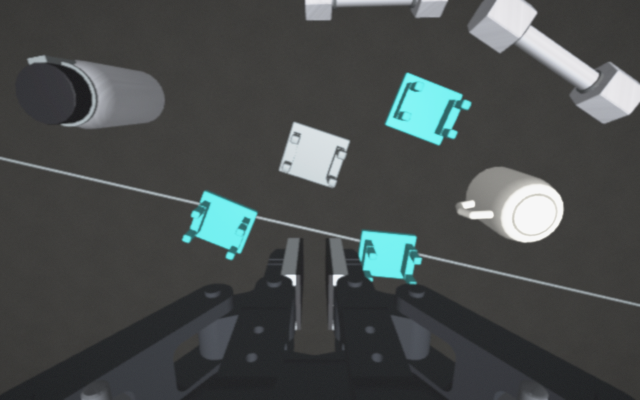

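The grey cradle's prongs centre on about (315,159), against a prediction of (313,161), and the network agrees on (0.449, 0.0115). I go down to a TCP height of about 0.105.

Call:
arm_command(
  commands=[
    [0,0,2,0,0,0,1],
    [0,0,4.5,0,0,0,1],
    [0,0,7,0,0,0,1],
    [0,0,9.5,0,0,0,1],
    [0,0,12,0,0,0,1],
    [0,0,14.5,0,0,0,1],
    [0,0,17,0,0,0,1],
    [0,0,19,0,0,0,1],
    [0,0,20.5,0,0,0,1],
    [0,0,21.5,0,0,0,1],
    [0,0,22,0,0,0,1],
    [0,0,22,0,0,0,1],
  ],
)

```text
time: 9.83
tcp_pos: [0.4478, 0.0112, 0.1052]
ee_rot: [-3.118, -0.377, 0.003]
contact_force: [-0.3, 0.6, 0.4]
finger_gap: 0.0102
```

Call:
arm_command(
  commands=[
    [0,0,0,0,0,0,1],
    [0,0,0,0,0,0,1],
    [0,0,0,0,0,0,1],
    [0,0,0,0,0,0,1],
    [0,0,0,0,0,0,1],
    [0,0,0,0,0,0,1],
    [0,0,0,0,0,0,1],
    [0,0,0,0,0,0,1],
    [0,0,0,0,0,0,1],
    [0,0,0,0,0,0,1],
    [0,0,0,0,0,0,1],
    [0,0,0,0,0,0,1],
  ],
)

```text
time: 10.83
tcp_pos: [0.4482, 0.0112, 0.1063]
ee_rot: [-3.119, -0.377, 0.0]
contact_force: [-0.1, 0.1, 0.2]
finger_gap: 0.0101
```

Call:
arm_command(
  commands=[
    [0,0,0,0,0,0,1],
    [0,0,0,0,0,0,1],
    [0,0,0,0,0,0,1],
    [0,0,0,0,0,0,1],
    [0,0,0,0,0,0,1],
    [0,0,0,0,0,0,1],
    [0,0,0,0,0,0,1],
    [0,0,0,0,0,0,1],
    [0,0,0,0,0,0,1],
    [0,0,0,0,0,0,1],
    [0,0,0,0,0,0,1],
    [0,0,0,0,0,0,1],
  ],
)

```text
time: 11.83
tcp_pos: [0.4483, 0.0112, 0.1063]
ee_rot: [-3.119, -0.377, -0.0]
contact_force: [0.3, 0.7, -0.4]
finger_gap: 0.0104
```

Run:
```python
from h import *
import cv2
s=env.get_state();print(s["time"],s["tcp_pos"],s["contact_force"])
cv2.imwrite("pics/scene3.png",env.snapshot("scene"))
```

```text
11.8333 [0.44826977 0.0112419  0.10631746] [ 0.31007457  0.67417819 -0.40313913]
```

View pics/scene3.png

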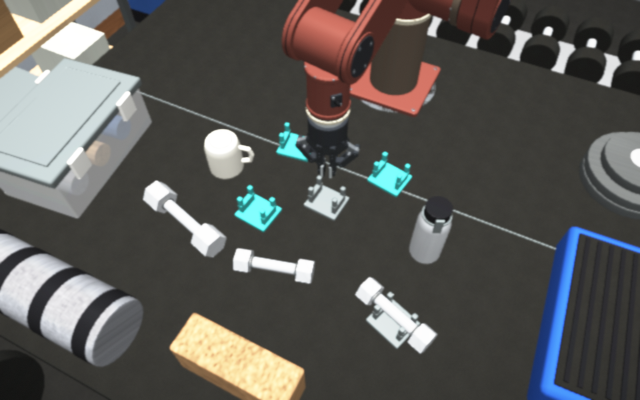

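The fingers point down at the grey cradle's middle at (327,175), and everything else is where it was at the start.

```bash
python3 -c "
from plant import env
print(env.hand_in())"
```

```text
the job is handed in; nothing more can be done
None
```

I pointed at the short dumbbell's handle for a little over 2 s, crossed with the fingertips about 0.33 m up, then pointed at the empty grey cradle for a little over 2 s. I handed in still pointing there, at about 12 s on the robot's clock; the hand-in gave no verdict.

- **Dumbbell:** the grasp point was about 73 mm above the handle's middle and within about 2 mm sideways of my measured position.
- **Cradle:** the grasp point was about 67 mm above the prong tops and within about 1 mm sideways of my measured position.
- **Position agreement:** for both targets, the wrist view and the trained networks agreed with my triangulated positions to a few millimetres. The exception was one network report from above the dumbbell: the grey cradle was half hidden by the gripper and came out about 25 mm off. From straight above the cradle it agreed.
- **Nothing moved:** the last scene picture shows everything where it started, by eye.
- **Contact:** the force readings stayed at sensor-noise level, under about 2 N. That is too coarse to prove the 0.5 N limit, but the measured clearances were about 30 mm or more.

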